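Lock the tube block into the bench shaker

TASK

On the bench shaker, push the blue tube block back along its rails until it rests against the metal back stop. Then slide the orange latch lever sideways, past its first click to its second and last stop, so that its steel tongue locks the block in. Only push with the fingers: do not lift or tip the block, and leave the other glassware, bottles and tray where they stand.

Things in the scene. Friction and masses are not known exactly. Their poses are not given: they have to be found in the camera images.
- dock: bench shaker, fixed: white body, grey platform on top, 300 (x) x 260 (y) x 70 mm high. Origin: centre of its underside, on the bench; x points from its front panel (robot side) to its back, y to its left, z up. Platform top at z = 70 mm. Two aluminium rails lie along x on it, 12 mm high, inner faces at y = -38 and +38 mm, from x = -100 to +100 mm.
- stop_face (a point): middle of the front face of the metal back stop, a bar across the rails' far end, 100 mm wide, 28 mm high; in the shaker's frame x = +100, y = 0, z = 84 mm. The block comes to rest against this face.
- block_mid (a point): centre of the loose blue tube block, 110 (x) x 70 (y) x 45 mm high, 0.3 to 0.6 kg; eight capped tubes rise 14 mm above its top. It starts between the rails, its axes within about 2 degrees of the shaker's, its back face 35 to 65 mm short of the stop. Home, its back face is on the stop and this point at x = +45, z = 92.5 mm in the shaker's frame.
- lever_mid (a point): centre of the upright orange lever paddle, 26 (x) x 14 (y) x 45 mm tall, 10 to 55 mm above the platform. In the shaker's frame at x = -25 mm, and y = +115 mm when open, +87 at the first click, +59 at the second stop. It runs in a track of two dark strips 10 mm high (x = -49 to -1, y = 53 to 127 mm) with white, yellow and green marks at these places.
- tongue_tip (a point): tip of the latch's steel tongue, a bar 20 mm wide (x), 12 mm thick, 15 to 27 mm above the platform, that reaches 72 mm from the paddle's centre towards the shaker's -y. As the lever slides, the tongue passes 4 mm in front of the block if the block is home; if not, it hits the block's side.
- latch (a joint): travel of the lever along the shaker's -y (towards the block), m: about 0 open, 0.028 first click (detent), 0.056 second and last stop (hard end). About 1 N slides it; humps that take 5 to 9 N stand at 0.021 (before the first click), 0.035 (after it) and 0.0515 (before the second stop, into which it then snaps). Let go near a hump it slips back or on; elsewhere it stays.
- jar: small clear glass jar with black lid, 32 mm across, 45 mm tall, standing on the right part of the shaker's platform; loose, origin at the centre of its underside; to be left alone
- amber: amber glass bottle, 64 mm across, 130 mm tall, left of the shaker; loose, origin at the centre of its underside; to be left alone
- beaker: clear glass beaker, 70 mm across, 90 mm tall, right of the shaker; loose, origin at the centre of its underside; to be left alone
- flask: green glass conical flask, 82 mm across, 118 mm tall, far left; loose, origin at the centre of its underside; to be left alone
- wash: white wash bottle with red cap, 60 mm across, 150 mm tall, far left; loose, origin at the centre of its underside; to be left alone
- tray: divided cardboard tray, 120 x 90 x 50 mm, far right; loose, origin at the centre of its underside; to be left alone
- can: metal can with green label, 60 mm across, 90 mm tall, far right; loose, origin at the centre of its underside; to be left alone
Things that resemble listed ones, but are neither listed nor needed, are in the scene too. Of the things like the part that bears block_mid, leave any that is pink; of the rest the smaller one is meant.

How it is judged:
By the outcome, as a careful person would: the job done as asked, in the order asked, and still so for the second after the job is handed in, with the robot touching nothing.
It also fails if it takes over 56 s, if anything falls off the work surface, if the arm or the gripper's body presses on something with over 40 N, if the wrist force passes 120 N, or if a joint passes its speed limit or range.

ROBOT

A 6-joint arm with a two-finger parallel gripper is mounted at the origin on the work surface. World frame = base frame: x ahead of the robot, y to its left, z up, the work surface at z = 0. Lengths are in mm, angles in rad, forces in N, time in s.
With the tool pointing down it reaches from about 250 to 775 mm from the base axis. Payload 8.9 kg.
Tool frame: the origin (TCP) lies at the very end of the fingers, on their centre line; the grasp point (between the pads) lies 19 mm behind it; z points along the fingers, y is the line along which they close (so a half turn about z gives the same grasp; the last joint's range is limited). The gripper opens to 85 mm and grips with 20 to 120 N. Pads are 22 mm wide; open, the fingers measure 114 mm over their backs; the gripper's body (76 mm by 85 mm) begins 54 mm behind the grasp point. The pads swing forward as they close: fully open they stand 13 mm farther back than shut.
Start: joints at [-1.248, 0.291, -0.153, 1.127, 0, 1.431], TCP at [233.92, -470.005, 231.305] pointing down, gripper open.
Joint ranges: [-2.52, 2.52], [-0.91, 1.74], [-1.3, 1.37], [-1.96, 2.02], [-1.52, 1.47], [-3.14, 3.14]. Speed limits (rad/s): [2.22, 2.22, 2.79, 3.14, 3.14, 3.14].

INTERFACE

Orientations are given as a 3x3 rotation matrix whose columns are the frame's x, y, z axes.
In Python, from bench import env, grab_frame, calibration, find_in, regions_of, place_of gives the robot as it stands.
- The arm moves only by the tool move_arm, never from a script. Its argument "rows" is a list of rows, each a list of 2 entries, a list of its own where there are three numbers: the shift along the tool's x, y, z in mm, then the turn, a rotation vector about the tool's x, y, z in degrees. In form: [[[tx, ty, tz], [rx, ry, rz]], ...]. A call has 1 to 20 rows; each row shifts and turns the commanded pose from where the row before left it, along the tool's axes as they then stand; what a row does not reach is not made up. A row lasts 1/10 s, in which the tool goes at most 50 mm and 8.59 degrees, less where a joint would pass 70% of its speed; a pose out of reach is approached as far as the arm can. A call with a gripper value outside its range is refused whole. "jaw" is the opening, from -1 (shut) to 1 (fully open), so that 0 is half open, set as the call begins (left out, the last holds). The fingers move at their own pace and stop on an object; "grip_force" is the grip in N (left out, the last holds). Time passes only in rows, so rows that do not move let the fingers close. It gives the time, the measured TCP pose, the force, the opening and the grip force at its end, in the units of the state.
- env.get_state(): the state, without advancing time (a new reading comes with each control period).
- grab_frame(name): name is "scene" or "top"; returns the picture (420x560x3 uint8, red, green, blue); there is no depth.
- calibration(name): a dict with "vertical_fov" (degrees; the focal length in pixels is half the picture's height over the tangent of half this angle, whatever the lens; pixels are square), "cx", "cy" (the principal point, pixels), "k1" (the pictures are not rectified: a ray, as slopes to the right and down, at radius r is drawn at 1 + k1 r^2 times it, then the intrinsics apply), "world_from_camera" (4x4, takes a point from camera to world coordinates). Camera axes: x right, y down, z forward; pixel columns grow to the right and rows downward; lengths in mm; the calibration is good to about 2 mm. A picture is of the moment at which its call begins. calibration takes no time and is no camera call.
- env.close_job(): hands the job in; it is judged then, once.
Trained networks look in the newest picture that a camera, given by its name, has taken for a name from the list of things; names that differ only in an ending like _2 or _b are one class to them, and where a whole thing is asked for, a point or a joint stands for the part that bears it (a point fixed in the world has none). Each returns a list of dicts, best first, with "confidence" (0 to 1); they miss things now and then, are a little off and sometimes report something else, mostly with a low value. They report only what shows in the picture. A call takes as long as a camera call. They do not tell look-alikes from the thing itself.
- find_in(label, camera): "bbox" ([left, top, width, height] in pixels, round what is visible of it).
- regions_of(label, camera): "region" (420x560 bool, what is visible of it) and "bbox" ([left, top, width, height] in pixels, round what is visible of it).
- place_of(label, camera): "uv" ([column, row] in pixels: a listed point, or the origin of a listed thing).
The state is a dict: "t": time; "joint_pos": joint angles; "qd": joint speeds; "joint_torque": joint torques, N m; "tcp_pos": TCP position; "tcp_rot": TCP orientation; "ft_force": force on the tool from outside, world axes, zero at the start; "wrist_torque": the same for the moment, N m; "grip_width": finger opening in mm; "grasp_force": force on a finger pad.
Only numpy, scipy, OpenCV 4.12 (cv2) and the standard library are available. Lean on these libraries where they do the work, as an engineer would, in place of code of your own. Each camera call takes 0.05 s, during which the arm holds its last target. There are 200 camera calls.

## Working session

There is one attempt and no reset: what is moved stays moved. The work goes in short steps, Python scripts to look and compute and a tool call to move; the robot and the scene stay as the last step left them, time stands still between calls to the robot, and variables do not carry over. Pictures are saved under pics/ and viewed, at most 10 in all, crops included, and the job is handed in when it is done.

Besides the shell and the picture viewer there is one more tool, called in YAML: its name, and indented under it one key for each argument. move_arm: Moves the arm, as the interface text tells. Its arguments: {"type":"object","properties":{"rows":{"type":"array","items":{"type":"array"}},"jaw":{"type":"number"},"grip_force":{"type":"number"}},"required":["rows"]}

```bash
mkdir -p pics
cat > h.py <<'E'
import numpy as np, cv2
from bench import env, grab_frame, calibration, find_in, regions_of, place_of
def K(n):
    c=calibration(n); f=210/np.tan(np.radians(c["vertical_fov"])/2); return c,f
def ray(n,uv):
    c,f=K(n); T=np.array(c["world_from_camera"])
    d=np.array([(uv[0]-c["cx"])/f,(uv[1]-c["cy"])/f]); s=d.copy()
    for _ in range(30): s=d/(1+c["k1"]*(s@s))
    return T[:3,3],T[:3,:3]@np.array([s[0],s[1],1])
def onz(n,uv,z):
    o,d=ray(n,uv); return o+d*(z-o[2])/d[2]
def proj(n,p):
    c,f=K(n); T=np.array(c["world_from_camera"]); q=T[:3,:3].T@(np.array(p)-T[:3,3]); s=q[:2]/q[2]
    s=s*(1+c["k1"]*(s@s)); return np.array([c["cx"],c["cy"]])+f*s
def tri(a,b):
    o1,d1=ray(*a);o2,d2=ray(*b); A=np.stack([d1,-d2],1); t=np.linalg.lstsq(A,o2-o1,rcond=None)[0]
    p,q=o1+d1*t[0],o2+d2*t[1]; return (p+q)/2,np.linalg.norm(p-q)
E
python3 - <<'E'
from h import *
for n in("scene","top"):
    im=grab_frame(n); cv2.imwrite(f"pics/{n}0.png",cv2.cvtColor(im,cv2.COLOR_RGB2BGR))
    print(n,np.array(calibration(n)["world_from_camera"])[:3,3].round())
    for l in("dock","stop_face","block_mid","lever_mid","tongue_tip","jar","amber","beaker"):
        print(l,[(np.round(r["uv"],1).tolist(),round(r["confidence"],2)) for r in place_of(l,n)])
E
```

```text
scene [1249.   94.  918.]
dock [([295.0, 238.0], 0.78)]
stop_face [([293.0, 252.8], 0.74)]
block_mid [([291.7, 214.6], 0.87), ([192.3, 270.1], 0.7), ([223.2, 163.2], 0.55)]
lever_mid [([333.3, 211.6], 0.66), ([305.9, 212.1], 0.34)]
tongue_tip [([307.8, 209.9], 0.63), ([335.5, 212.5], 0.55)]
jar [([254.6, 243.9], 0.66)]
amber [([385.6, 254.3], 0.85)]
beaker [([209.1, 229.6], 0.93)]
top [ 436.    7. 1148.]
dock [([268.3, 194.5], 0.72)]
stop_face [([264.0, 156.7], 0.59), ([462.5, 231.1], 0.38)]
block_mid [([262.9, 196.5], 0.81), ([347.9, 286.6], 0.8), ([345.1, 145.7], 0.66), ([107.8, 187.2], 0.46), ([179.9, 184.5], 0.18)]
lever_mid []
tongue_tip [([250.6, 201.2], 0.63)]
jar [([293.8, 162.4], 0.42), ([264.9, 157.9], 0.22)]
amber [([180.9, 186.1], 0.89)]
beaker [([344.9, 208.0], 0.67)]
```

Run:
```python
import cv2
a=cv2.imread("pics/scene0.png")[130:330,150:430];b=cv2.imread("pics/top0.png")[90:320,150:410]
cv2.imwrite("pics/s1.png",cv2.resize(a,None,fx=2.85,fy=2.85,interpolation=2));cv2.imwrite("pics/t1.png",cv2.resize(b,None,fx=2.6,fy=2.6,interpolation=2))
```

```text
(no output)
```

View pics/s1.png

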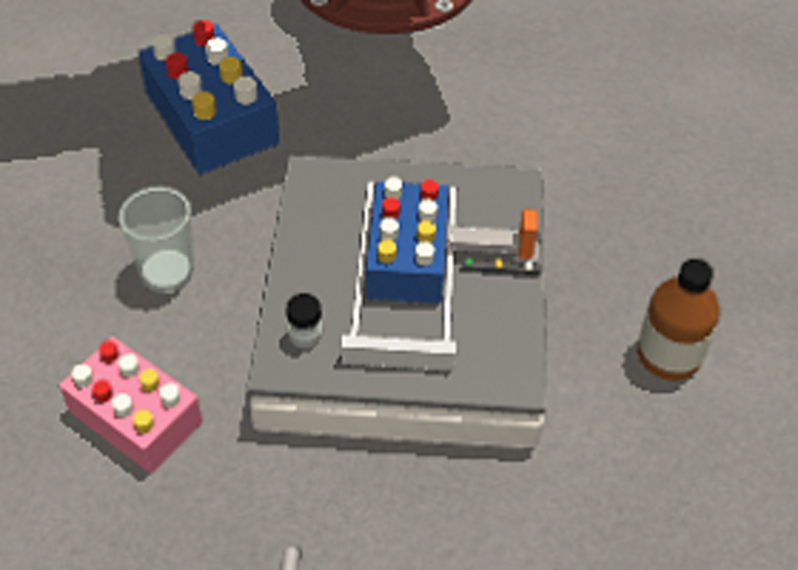

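View pics/t1.png

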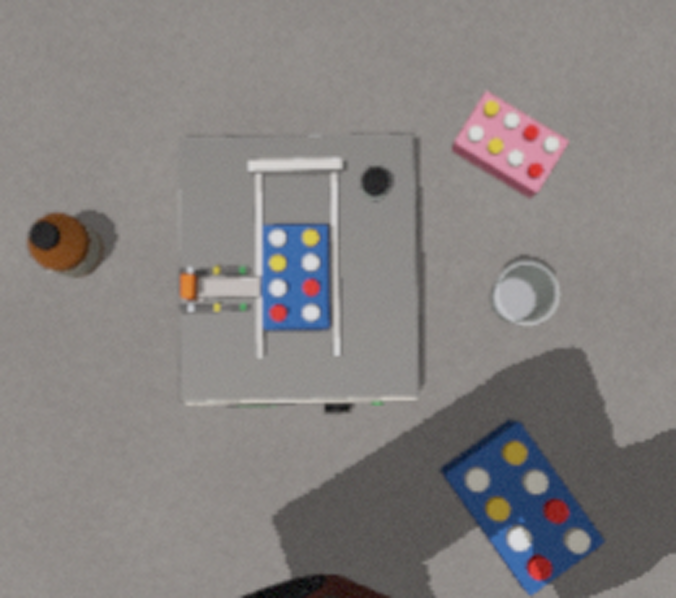

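The block meant is the smaller blue one on the shaker (top px ~263,197). The larger blue one (348,287) lies on the bench, and the pink one (345,146) is to be left alone. The crops above confirm this. The lever is orange, at the left end of its track, so it is open. Next I fit the shaker's pose.

Run:
```python
from h import *
from scipy.optimize import least_squares
T=lambda p:(np.array(p)/2.6+[150,90]); S=lambda p:(np.array(p)/2.85+[150,130])
obs=[("top",T(u),p) for u,p in [((181,136),(150,130,70)),((415,134),(150,-130,70)),((418,398),(-150,-130,70)),((186,402),(-150,130,70)),((249,171),(100,50,98)),((342,169),(100,-50,98))]]
obs+=[("scene",S(u),p) for u,p in [((288,157),(-150,-130,70)),((544,170),(-150,130,70)),((546,405),(150,130,70)),((249,390),(150,-130,70))]]
def W(v,p): c,s=np.cos(v[2]),np.sin(v[2]); return np.array([v[0]+c*p[0]-s*p[1],v[1]+s*p[0]+c*p[1],p[2]])
r=least_squares(lambda v:np.concatenate([proj(n,W(v,p))-u for n,u,p in obs]),[450,0,0],x_scale=[100,100,.1])
v=r.x; print("dock",v[:2].round(1),"yaw deg",np.degrees(v[2]).round(2)); print(r.fun.reshape(-1,2).round(1).tolist())
np.save("dock.npy",v)
def L(p): d=np.array(p[:2])-v[:2]; c,s=np.cos(v[2]),np.sin(v[2]); return np.array([c*d[0]+s*d[1],-s*d[0]+c*d[1]])
for u in [(264,225),(329,225),(329,329),(264,329)]: print("block corner dock",L(onz("top",T(u),115)).round(1))
print("lever top",L(onz("top",T((188,287)),125)).round(1),"jar",L(onz("top",T((376,181)),115)).round(1),"amber world",onz("top",T((60,241)),100).round(),"lever scene",L(onz("scene",S((529,212)),125)).round(1))
s=env.get_state(); print(s["t"],s["tcp_pos"],np.round(s["tcp_rot"],3),s["grip_width"])
for n,p in dict(pre=(-130,0,70),con=(-66,0,70),home=(-10,0,70),lev=(-25,115,100),lev2=(-25,59,100)).items(): print(n,W(v,p).round(1))
```

```text
dock [553.6  61.8] yaw deg 0.48
[[-1.4, -1.5], [-0.5, -2.2], [0.8, 1.4], [-2.6, 1.7], [-0.3, -0.1], [-0.1, 0.1], [-0.0, -2.6], [-1.8, -2.6], [-0.5, 2.2], [-1.5, 0.6]]
block corner dock [38.7 32.5]
block corner dock [ 37.4 -35.6]
block corner dock [-71.7 -33.7]
block corner dock [-70.4  33.9]
lever top [-26.  110.8] jar [ 83.2 -85.9] amber world [579. 312. 100.] lever scene [-30.2 113. ]
0.9 [ 233.92010151 -470.02073661  231.31326063] [[ 0.895  0.446  0.   ]
 [ 0.446 -0.895 -0.   ]
 [ 0.     0.    -1.   ]] 85.19339170513317
pre [423.6  60.7  70. ]
con [487.6  61.2  70. ]
home [543.6  61.7  70. ]
lev [527.6 176.6 100. ]
lev2 [528.1 120.6 100. ]
```

move_arm:
  rows:
    - [[0, 0, 0], [0, 0, -8.555]]
    - [[0, 0, 0], [0, 0, -8.555]]
    - [[0, 0, 0], [0, 0, -8.555]]
    - [[0, 0, 0], [0, 0, -8.555]]
    - [[0, 0, 0], [0, 0, -8.555]]
    - [[0, 0, 0], [0, 0, -8.555]]
    - [[0, 0, 0], [0, 0, -8.555]]
    - [[0, 0, 0], [0, 0, -8.555]]
    - [[0, 0, 0], [0, 0, -8.555]]
    - [[0, 0, 0], [0, 0, -8.555]]
    - [[0, 0, 0], [0, 0, -8.555]]
    - [[0, 0, 0], [0, 0, -8.555]]
    - [[0, 0, 0], [0, 0, -8.555]]
    - [[0, 0, 0], [0, 0, -8.555]]
    - [[0, 0, 0], [0, 0, -8.555]]
    - [[0, 0, 0], [0, 0, -8.555]]
    - [[0, 0, 0], [0, 0, -8.555]]
    - [[0, 0, 0], [0, 0, -8.555]]
  jaw: -0.4

```text
t: 2.7
tcp_pos: [233.9, -470.0, 231.3]
tcp_rot: [[-1.0, -0.014, 0.0], [-0.014, 1.0, 0.0], [-0.0, 0.0, -1.0]]
ft_force: [-0.7, 0.4, 0.1]
grip_width: 25.6
grasp_force: 0.0
```

move_arm:
  rows:
    - [[-11.4, 35.2, 0], [0, 0, 0]]
    - [[-11.4, 35.2, 0], [0, 0, 0]]
    - [[-11.4, 35.2, 0], [0, 0, 0]]
    - [[-11.4, 35.2, 0], [0, 0, 0]]
    - [[-11.4, 35.2, 0], [0, 0, 0]]
    - [[-11.4, 35.2, 0], [0, 0, 0]]
    - [[-11.4, 35.2, 0], [0, 0, 0]]
    - [[-11.4, 35.2, 0], [0, 0, 0]]
    - [[-11.4, 35.2, 0], [0, 0, 0]]
    - [[-11.4, 35.2, 0], [0, 0, 0]]
    - [[-11.4, 35.2, 0], [0, 0, 0]]
    - [[-11.4, 35.2, 0], [0, 0, 0]]
    - [[-11.4, 35.2, 0], [0, 0, 0]]
    - [[-11.4, 35.2, 0], [0, 0, 0]]
    - [[-11.4, 35.2, 0], [0, 0, 0]]
    - [[0, 0, 0], [0, 0, 0]]
    - [[0, 0, 0], [0, 0, 0]]

```text
t: 4.4
tcp_pos: [400.6, 59.8, 231.2]
tcp_rot: [[-1.0, -0.01, -0.0], [-0.01, 1.0, -0.0], [0.0, -0.0, -1.0]]
ft_force: [0.8, -0.1, -0.5]
grip_width: 25.4
grasp_force: 0.0
```

move_arm:
  rows:
    - [[-18, 0.5, 0], [0, 0, 0]]
    - [[-18, 0.5, 0], [0, 0, 0]]
    - [[-18, 0.5, 0], [0, 0, 0]]
    - [[0, 0, 20], [0, 0, 0]]
    - [[0, 0, 25], [0, 0, 0]]
    - [[0, 0, 25], [0, 0, 0]]
    - [[0, 0, 25], [0, 0, 0]]
    - [[0, 0, 25], [0, 0, 0]]
    - [[0, 0, 19], [0, 0, 0]]
    - [[0, 0, 10], [0, 0, 0]]
    - [[0, 0, 0], [0, 0, 0]]
    - [[0, 0, 0], [0, 0, 0]]

```text
t: 5.6
tcp_pos: [455.1, 60.7, 83.0]
tcp_rot: [[-1.0, -0.007, 0.001], [-0.007, 1.0, -0.0], [-0.001, -0.0, -1.0]]
ft_force: [0.7, 0.0, 0.5]
grip_width: 25.6
grasp_force: 0.0
```

Run:
```python
from h import *
a=cv2.cvtColor(grab_frame("scene"),cv2.COLOR_RGB2BGR)[150:290,220:390];b=cv2.cvtColor(grab_frame("top"),cv2.COLOR_RGB2BGR)[120:260,200:330]
cv2.imwrite("pics/p2.png",np.hstack([cv2.resize(a,(400,330)),cv2.resize(b,(390,330))]))
print(env.get_state()["ft_force"])
```

```text
[ 0.40968993 -0.42741341  0.05470669]
```

View pics/p2.png

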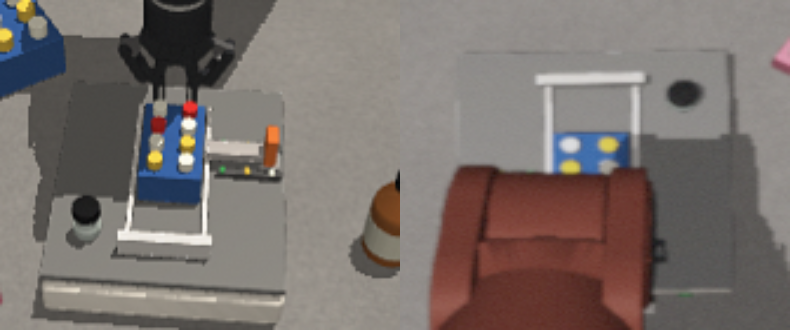

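The picture shows both fingers standing between the rails, just in front of the block (front end at about 175,100 in the left half). The lever is still open. I push next.

move_arm:
  rows:
    - [[-5, 0, 0], [0, 0, 0]]
    - [[-5, 0, 0], [0, 0, 0]]
    - [[-4, 0, 0], [0, 0, 0]]
    - [[-4, 0, 0], [0, 0, 0]]
    - [[-4, 0, 0], [0, 0, 0]]
    - [[-4, 0, 0], [0, 0, 0]]
    - [[-4, 0, 0], [0, 0, 0]]
    - [[-4, 0, 0], [0, 0, 0]]
    - [[-4, 0, 0], [0, 0, 0]]
    - [[-4, 0, 0], [0, 0, 0]]
    - [[-4, 0, 0], [0, 0, 0]]
    - [[-4, 0, 0], [0, 0, 0]]
    - [[-4, 0, 0], [0, 0, 0]]
    - [[-4, 0, 0], [0, 0, 0]]
    - [[-4, 0, 0], [0, 0, 0]]
    - [[-3, 0, 0], [0, 0, 0]]
    - [[-3, 0, 0], [0, 0, 0]]
    - [[-2, 0, 0], [0, 0, 0]]

```text
t: 7.5
tcp_pos: [523.5, 61.9, 82.0]
tcp_rot: [[-1.0, -0.008, -0.003], [-0.008, 1.0, 0.0], [0.003, 0.0, -1.0]]
ft_force: [-6.1, 0.3, 5.0]
grip_width: 25.6
grasp_force: 3.2
```

move_arm:
  rows:
    - [[-1.5, 0, 0], [0, 0, 0]]
    - [[-1.5, 0, 0], [0, 0, 0]]
    - [[-1.5, 0, 0], [0, 0, 0]]
    - [[-1.5, 0, 0], [0, 0, 0]]
    - [[0, 0, 0], [0, 0, 0]]

```text
t: 8.0
tcp_pos: [529.7, 61.9, 82.0]
tcp_rot: [[-1.0, -0.008, -0.002], [-0.008, 1.0, 0.0], [0.002, 0.0, -1.0]]
ft_force: [-5.7, 0.4, 3.7]
grip_width: 25.4
grasp_force: 2.5
```

move_arm:
  rows:
    - [[-1, 0, 0], [0, 0, 0]]
    - [[-1, 0, 0], [0, 0, 0]]
    - [[-1, 0, 0], [0, 0, 0]]
    - [[0, 0, 0], [0, 0, 0]]

```text
t: 8.4
tcp_pos: [532.8, 62.0, 82.0]
tcp_rot: [[-1.0, -0.008, -0.002], [-0.008, 1.0, 0.0], [0.002, 0.0, -1.0]]
ft_force: [-6.5, 0.3, 3.9]
grip_width: 25.5
grasp_force: 2.6
```

move_arm:
  rows:
    - [[-1, 0, 0], [0, 0, 0]]
    - [[-1, 0, 0], [0, 0, 0]]
    - [[0, 0, 0], [0, 0, 0]]

```text
t: 8.7
tcp_pos: [534.8, 61.9, 82.0]
tcp_rot: [[-1.0, -0.008, -0.002], [-0.008, 1.0, 0.0], [0.002, 0.0, -1.0]]
ft_force: [-6.2, -0.0, 3.4]
grip_width: 25.5
grasp_force: 3.0
```

move_arm:
  rows:
    - [[-1, 0, 0], [0, 0, 0]]
    - [[-1, 0, 0], [0, 0, 0]]
    - [[0, 0, 0], [0, 0, 0]]

```text
t: 9.0
tcp_pos: [534.8, 61.9, 81.9]
tcp_rot: [[-1.0, -0.008, -0.006], [-0.008, 1.0, -0.0], [0.006, -0.0, -1.0]]
ft_force: [-14.2, -0.9, 10.4]
grip_width: 25.3
grasp_force: 7.2
```

Run:
```python
from h import *
a=cv2.cvtColor(grab_frame("scene"),cv2.COLOR_RGB2BGR)[170:275,230:370]
cv2.imwrite("pics/p3.png",cv2.resize(a,None,fx=5,fy=5,interpolation=2))
v=np.load("dock.npy");c,s=np.cos(v[2]),np.sin(v[2])
for q in [(100,0,115),(95,0,115)]: p=proj("scene",[v[0]+c*q[0],v[1]+s*q[0],q[2]]); print(((p-[230,170])*5).round())
```

```text
[298. 369.]
[299. 361.]
```

View pics/p3.png

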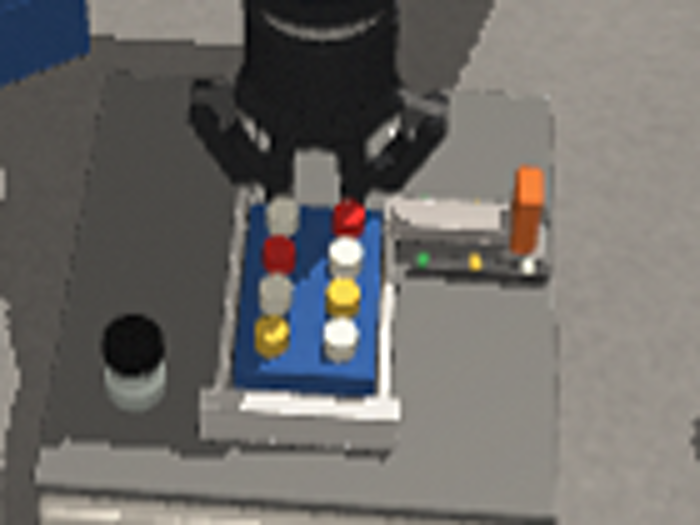

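The force rose to 14 N while the TCP stood still at 534.8. In the picture the block's back edge (row ~373) lies along the stop, against a predicted row of 369 for home, so the block is home. I press slightly to seat it, then back off and rise.

move_arm:
  rows:
    - [[-1, 0, 0], [0, 0, 0]]
    - [[0, 0, 0], [0, 0, 0]]

```text
t: 9.25
tcp_pos: [534.8, 61.9, 81.9]
tcp_rot: [[-1.0, -0.008, -0.007], [-0.008, 1.0, -0.0], [0.007, -0.0, -1.0]]
ft_force: [-17.4, -1.4, 15.8]
grip_width: 25.7
grasp_force: 9.1
```

move_arm:
  rows:
    - [[1, 0, 0], [0, 0, 0]]
    - [[1, 0, 0], [0, 0, 0]]
    - [[2, 0, 0], [0, 0, 0]]
    - [[4, 0, 0], [0, 0, 0]]
    - [[10, 0, 0], [0, 0, 0]]
    - [[10, 0, 0], [0, 0, 0]]
    - [[10, 0, 0], [0, 0, 0]]
    - [[0, 0, -20], [0, 0, 0]]
    - [[0, 0, -30], [0, 0, 0]]
    - [[0, 0, -30], [0, 0, 0]]
    - [[0, 0, -20], [0, 0, 0]]
    - [[0, 0, 0], [0, 0, 0]]
  jaw: -0.4

```text
t: 10.45
tcp_pos: [502.0, 61.6, 185.0]
tcp_rot: [[-1.0, -0.008, 0.005], [-0.008, 1.0, -0.0], [-0.005, -0.0, -1.0]]
ft_force: [-0.2, 0.8, 0.3]
grip_width: 25.7
grasp_force: 0.0
```

move_arm:
  rows:
    - [[-3.4, 19.2, 0], [0, 0, 0]]
    - [[-3.4, 19.2, 0], [0, 0, 0]]
    - [[-3.4, 19.2, 0], [0, 0, 0]]
    - [[-3.4, 19.2, 0], [0, 0, 0]]
    - [[-3.4, 19.2, 0], [0, 0, 0]]
    - [[-3.4, 19.2, 0], [0, 0, 0]]
    - [[-3.4, 19.2, 0], [0, 0, 0]]
    - [[-3.4, 19.2, 0], [0, 0, 0]]
    - [[0, 0, 0], [0, 0, 0]]
    - [[0, 0, 20], [0, 0, 0]]
    - [[0, 0, 25], [0, 0, 0]]
    - [[0, 0, 25], [0, 0, 0]]
    - [[0, 0, 15], [0, 0, 0]]
    - [[0, 0, 7], [0, 0, 0]]
    - [[0, 0, 0], [0, 0, 0]]
    - [[0, 0, 0], [0, 0, 0]]
  jaw: -1

```text
t: 12.05
tcp_pos: [527.0, 215.2, 90.8]
tcp_rot: [[-1.0, -0.008, 0.001], [-0.008, 1.0, 0.0], [-0.001, 0.0, -1.0]]
ft_force: [0.2, 0.0, 0.0]
grip_width: 0.1
grasp_force: 0.0
```

Run:
```python
from h import *
a=cv2.cvtColor(grab_frame("scene"),cv2.COLOR_RGB2BGR)[160:280,230:390]
cv2.imwrite("pics/p4.png",cv2.resize(a,None,fx=5,fy=5,interpolation=2))
```

```text
(no output)
```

View pics/p4.png

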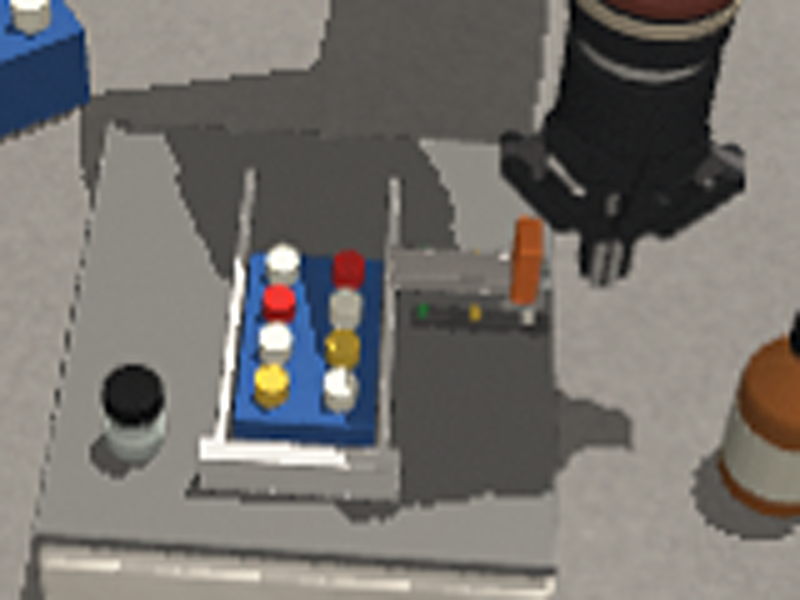

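The block is home against the stop (back edge at row ~440). The closed fingers stand left of the open lever (tip at 600,280, paddle at 525,260), and the amber bottle is clear. I push the lever next.

move_arm:
  rows:
    - [[0, -5, -4], [0, 0, 0]]
    - [[0, -5, -2], [0, 0, 0]]
    - [[0, -4, 0], [0, 0, 0]]
    - [[0, -4, 0], [0, 0, 0]]
    - [[0, -4, 0], [0, 0, 0]]
    - [[0, -4, 0], [0, 0, 0]]
    - [[0, -4, 0], [0, 0, 0]]
    - [[0, -4, 0], [0, 0, 0]]
    - [[0, -4, 0], [0, 0, 0]]
    - [[0, -4, 0], [0, 0, 0]]
    - [[0, 0, 0], [0, 0, 0]]

```text
t: 13.2
tcp_pos: [527.0, 172.7, 96.2]
tcp_rot: [[-1.0, -0.007, -0.0], [-0.007, 1.0, -0.001], [0.0, -0.001, -1.0]]
ft_force: [0.6, -0.2, -0.2]
grip_width: 0.0
grasp_force: 0.0
```

move_arm:
  rows:
    - [[0, -4, 0], [0, 0, 0]]
    - [[0, -4, 0], [0, 0, 0]]
    - [[0, -4, 0], [0, 0, 0]]
    - [[0, -4, 0], [0, 0, 0]]
    - [[0, -4, 0], [0, 0, 0]]
    - [[0, 0, 0], [0, 0, 0]]

```text
t: 13.8
tcp_pos: [527.2, 152.7, 96.3]
tcp_rot: [[-1.0, -0.007, -0.0], [-0.007, 1.0, -0.001], [0.0, -0.001, -1.0]]
ft_force: [-0.4, 0.8, 0.7]
grip_width: 0.2
grasp_force: 0.0
```

move_arm:
  rows:
    - [[0, -2, 0], [0, 0, 0]]
    - [[0, -2, 0], [0, 0, 0]]
    - [[0, -2, 0], [0, 0, 0]]
    - [[0, -2, 0], [0, 0, 0]]
    - [[0, 0, 0], [0, 0, 0]]

```text
t: 14.3
tcp_pos: [527.3, 145.3, 96.3]
tcp_rot: [[-1.0, -0.008, 0.0], [-0.008, 1.0, -0.0], [-0.0, -0.0, -1.0]]
ft_force: [-0.7, 1.1, 0.9]
grip_width: -0.3
grasp_force: 0.5
```

Run:
```python
from h import *
a=cv2.cvtColor(grab_frame("scene"),cv2.COLOR_RGB2BGR)[160:280,230:390]
cv2.imwrite("pics/p5.png",cv2.resize(a,None,fx=5,fy=5,interpolation=2))
```

```text
(no output)
```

View pics/p5.png

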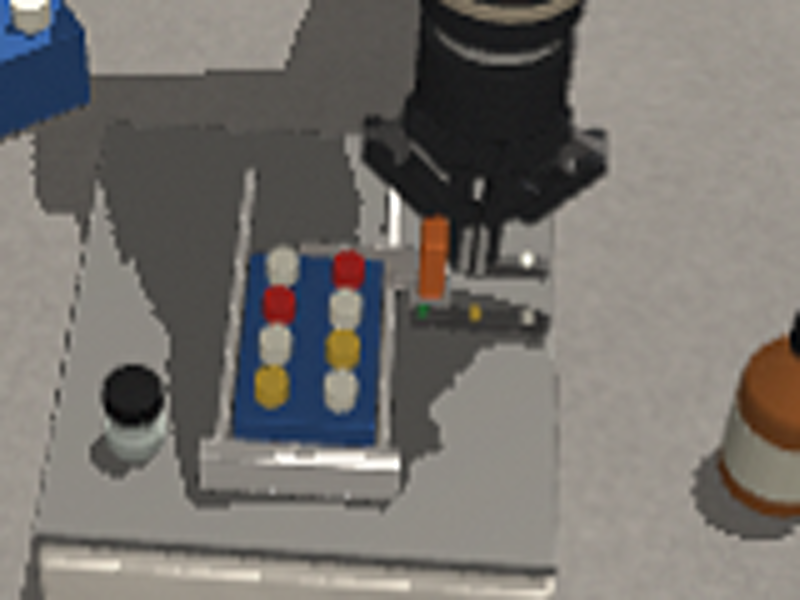

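The tongue is passing in front of the block. The paddle (433,260) is close to the green mark but not yet at the end. I keep pushing.

move_arm:
  rows:
    - [[0, -2, 0], [0, 0, 0]]
    - [[0, -2, 0], [0, 0, 0]]
    - [[0, 0, 0], [0, 0, 0]]

```text
t: 14.65
tcp_pos: [527.3, 141.6, 96.3]
tcp_rot: [[-1.0, -0.008, -0.0], [-0.008, 1.0, 0.001], [0.0, 0.001, -1.0]]
ft_force: [0.6, 3.1, -0.5]
grip_width: 0.1
grasp_force: 1.8
```

move_arm:
  rows:
    - [[0, -2, 0], [0, 0, 0]]
    - [[0, -1, 0], [0, 0, 0]]
    - [[0, 0, 0], [0, 0, 0]]

```text
t: 14.95
tcp_pos: [527.4, 141.2, 96.4]
tcp_rot: [[-1.0, -0.01, 0.0], [-0.01, 1.0, 0.006], [-0.0, 0.006, -1.0]]
ft_force: [-0.2, 16.6, -1.1]
grip_width: -0.1
grasp_force: 8.3
```

move_arm:
  rows:
    - [[0, -1, 0], [0, 0, 0]]
    - [[0, 0, 0], [0, 0, 0]]

```text
t: 15.15
tcp_pos: [527.3, 141.1, 96.4]
tcp_rot: [[-1.0, -0.01, 0.0], [-0.01, 1.0, 0.008], [-0.0, 0.008, -1.0]]
ft_force: [-0.1, 20.1, -1.5]
grip_width: 0.3
grasp_force: 10.4
```

move_arm:
  rows:
    - [[0, 2, 0], [0, 0, 0]]
    - [[0, 3, 0], [0, 0, 0]]
    - [[0, 8, 0], [0, 0, 0]]
    - [[0, 15, 0], [0, 0, 0]]
    - [[0, 20, 0], [0, 0, 0]]
    - [[0, 25, -5], [0, 0, 0]]
    - [[0, 0, -25], [0, 0, 0]]
    - [[0, 0, -35], [0, 0, 0]]
    - [[0, 0, -35], [0, 0, 0]]
    - [[0, 0, -30], [0, 0, 0]]
    - [[0, 0, 0], [0, 0, 0]]

```text
t: 16.25
tcp_pos: [528.9, 211.8, 230.5]
tcp_rot: [[-1.0, -0.008, 0.007], [-0.008, 1.0, 0.002], [-0.007, 0.001, -1.0]]
ft_force: [1.1, -0.6, -0.5]
grip_width: 0.2
grasp_force: 0.0
```

Run:
```python
from h import *
a=cv2.cvtColor(grab_frame("scene"),cv2.COLOR_RGB2BGR)[170:270,250:370]
b=cv2.cvtColor(grab_frame("top"),cv2.COLOR_RGB2BGR)[130:260,200:330]
cv2.imwrite("pics/p6.png",np.hstack([cv2.resize(a,(480,400),interpolation=2),cv2.resize(b,(320,400),interpolation=2)]))
v=np.load("dock.npy");c,s=np.cos(v[2]),np.sin(v[2])
for q in [(-25,59,125),(-25,66,125),(-25,52,125),(-25,64,125)]:
  print(q,((proj("scene",[v[0]+c*q[0]-s*q[1],v[1]+s*q[0]+c*q[1],q[2]])-[250,170])*4).round(1))
print([np.round(r["uv"],1) for r in place_of("lever_mid","scene")],proj("scene",[v[0]-c*25-s*59,v[1]-s*25+c*59,102.5]),proj("scene",[v[0]-c*25-s*54,v[1]-s*25+c*64,102.5]))
```

```text
(-25, 59, 125) [260.3 138.9]
(-25, 66, 125) [271.  139.5]
(-25, 52, 125) [249.7 138.3]
(-25, 64, 125) [267.9 139.3]
[array([314.1, 205.2]), array([255.2, 244.3])] [314.57156275 210.35829164] [316.44209983 210.48684312]
```

View pics/p6.png

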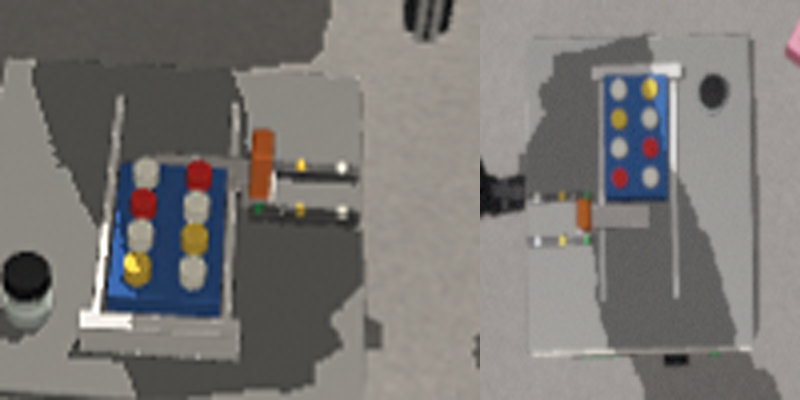

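The paddle stands at the green mark: it spans columns 250–273, against 250–271 predicted for the last stop. The tongue lies across the front of the block (top view at 620,215), and the block is against the stop. The robot is clear, so I hand the job in.

```bash
python3 -c "
from bench import env
print(env.close_job())"
```

```text
the job is handed in; nothing more can be done
None
```

The block is home against the back stop and the lever is at its second and last stop with the tongue locked across the block's front; I handed the job in at about 16 s with the robot clear of everything.

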